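# Load a specimen carrier into the spring magazine of the diffractometer

### The job

Put the loose specimen carrier that fits, the middle-sized of the three standing on the desk, upright into the empty magazine and push it down against the spring until it latches and stays down by itself. Leave the other two loose carriers standing where they are.

Things in the scene. Friction and masses are not known exactly. Their poses are not given: they have to be found in the camera images.
- carrier_mid (a point): Middle-sized loose carrier, about 0.16 kg: steel base disc 54 mm across, 12 mm thick, with an upright black post 24 mm across on its centre; 70 mm tall in all, flat top. Point on its axis half-way up, 35 mm from underside and top; z up along the post. Grasp it by the post; push on the post's flat top.
- mouth (a point): Centre of the empty magazine's mouth, at its rim 128 mm above the desk; z up. Upright smooth alloy tube on a fixed grey 112 mm square foot; a funnel narrows from 84 mm at the rim to the 59 mm bore 16 mm lower. A carrier set in it rests on a white spring plate, underside 24 mm below the rim, post top 46 mm above the rim. The other, similar magazine already holds a carrier and is full.
- follower (a joint): Travel (m) of the spring plate in the empty magazine: 0 up, 0.060 at its stop. It resists with 3.5 N rising to 15 N. Two sprung steel tongues in the bore wall snap in over the base disc when it has gone 0.038 or more; push 0.045 to 0.055 (post top 1 mm above to 9 mm below the rim). Let go, a latched carrier stays at about 0.036, post top 10 mm above the rim; otherwise it springs up.
- carrier_small_mid (a point): The small loose carrier, of the same make but with a base disc 36 mm across: too small, leave it. Point on its axis 35 mm above its underside.
- carrier_large_mid (a point): The large loose carrier, of the same make but with a base disc 78 mm across: too big for the bore, leave it. Point on its axis 35 mm above its underside.
Things that resemble listed ones, but are neither listed nor needed, are in the scene too. What is shaped like the part that bears carrier_mid but purple, red or turquoise is not meant.

How it is judged:
At the end, for the whole second after the job is handed in: The middle-sized carrier stands upright (within 11 degrees) and still in the empty magazine, within 12 mm of its axis, held down by the latch: its mid point at least 16 mm below the rim (post top at most 19 mm above the rim) with nothing pushing on it (z of carrier_mid in the frame of mouth below -0.016 m and horizontal distance between carrier_mid and mouth below 0.012 m and angle between carrier_mid's own z axis and vertical below 0.2 rad and linear speed of carrier below 0.02 m/s); the robot touches nothing.
It fails at once if the small carrier is moved by more than 30 mm (distance of carrier_small_mid from where it was at the start of the episode above 0.03 m).
It fails at once if the large carrier is moved by more than 30 mm (distance of carrier_large_mid from where it was at the start of the episode above 0.03 m).
It also fails if it takes over 48 s, if anything falls off the work surface, if the arm or the gripper's body presses on something with over 40 N, if the wrist force passes 120 N, or if a joint passes its speed limit or range.

### The arm

A 6-joint arm with a two-finger parallel gripper is mounted at the origin on the work surface. World frame = base frame: x ahead of the robot, y to its left, z up, the work surface at z = 0. Lengths are in m, angles in rad, forces in N, time in s.
With the tool pointing down it reaches from about 0.25 to 0.725 m from the base axis. Payload 4 kg.
Tool frame: the origin (TCP) lies at the very end of the fingers, on their centre line; the grasp point (between the pads) lies 19 mm behind it; z points along the fingers, y is the line along which they close (so a half turn about z gives the same grasp; the last joint's range is limited). The gripper opens to 85 mm and grips with 20 to 120 N. Pads are 22 mm wide; open, the fingers measure 114 mm over their backs; the gripper's body (76 mm by 85 mm) begins 54 mm behind the grasp point. The pads swing forward as they close: fully open they stand 13 mm farther back than shut.
Start: joints at [-1.212, 0.241, 0.005, 1.335, 0, 1.571], TCP at [0.176, -0.468, 0.231] pointing down, gripper open.
Joint ranges: [-2.72, 2.72], [-1.05, 1.87], [-1.09, 1.28], [-1.99, 2.15], [-1.42, 1.44], [-3.14, 3.14]. Speed limits (rad/s): [2.79, 2.79, 3.14, 3.14, 3.14, 3.14].

### API

Orientations are given as a unit quaternion [x, y, z, w].
In Python, from workcell import bot gives the robot as it stands.
- The arm moves only by the tool carry_out, never from a script. Its argument "increments" is one flat list of numbers, 5 for each row, row after row: the finger opening in cm, from 0 to 8.54, then the shift along the tool's x, y, z in cm, then the turn about the tool's z in rad. A call has exactly 5 rows; each row shifts and turns the commanded pose from where the row before left it, along the tool's axes as they then stand; what a row does not reach is not made up. A row lasts 1/8 s, in which the tool goes at most 62.5 mm and 10.7 degrees, less where a joint would pass 70% of its speed; a pose out of reach is approached as far as the arm can. A call with a gripper value outside its range is refused whole. The fingers move at their own pace and stop on an object; the grip force is fixed at half the most. Time passes only in rows, so rows that do not move let the fingers close, or fill a call up. It gives the time, the measured TCP pose, the force, the opening and the grip force at its end, in the units of the state.
- bot.get_obs(): the state, without advancing time (a new reading comes with each control period).
- bot.camera(name): name is "side" or "top"; returns a dict with "pixels" (400x640x3 uint8, blue, green, red), "range_z" (400x640 float32, m along the optical axis (not along the pixel's ray), 0 where there is no reading), "mtx" (3x3 intrinsics, pixels), "eye" and "attitude" of the camera in the world. Camera axes: x right, y down, z forward; pixel columns grow to the right and rows downward; lengths in m; the calibration is good to about 2 mm. A picture is of the moment at which its call begins.
- bot.job_done(): hands the job in; it is judged then, once.
Trained networks look in a picture, given as the dict that the camera call returned (one of the last four; its "shot" number tells which), for a name from the list of things; names that differ only in an ending like _2 or _b are one class to them, and where a whole thing is asked for, a point or a joint stands for the part that bears it (a point fixed in the world has none). Each returns a list of dicts, best first, with "p" (0 to 1); they miss things now and then, are a little off and sometimes report something else, mostly with a low value. They report only what shows in the picture. A call takes as long as a camera call. They do not tell look-alikes from the thing itself.
- bot.find_in(picture, name): "xyz" ([x, y, z] in m, in the coordinates of the camera as it stood for that picture, good to about 4 mm: the middle of the surface that is visible of it).
- bot.regions_of(picture, name): "mask" (400x640 bool, what is visible of it).
- bot.place_of(picture, name): "xyz" ([x, y, z] in m, in the coordinates of the camera as it stood for that picture, good to about 4 mm: a listed point, or the origin of a listed thing).
The state is a dict: "clock": time; "joint_pos": joint angles; "joint_vel": joint speeds; "tau": joint torques, N m; "eef_pos": TCP position; "tool_rot": TCP orientation; "ft_force": force on the tool from outside, world axes, zero at the start; "ft_torque": the same for the moment, N m; "grip_width": finger opening in m; "grasp_force": force on a finger pad.
Only numpy, scipy, OpenCV 4.12 (cv2) and the standard library are available. Lean on these libraries where they do the work, as an engineer would, in place of code of your own. Each camera call takes 0.05 s, during which the arm holds its last target. There are 200 camera calls.

## Working session

There is one attempt and no reset: what is moved stays moved. The work goes in short steps, Python scripts to look and compute and a tool call to move; the robot and the scene stay as the last step left them, time stands still between calls to the robot, and variables do not carry over. Pictures are saved under pics/ and viewed, at most 10 in all, crops included, and the job is handed in when it is done.

Besides the shell and the picture viewer there is one more tool, called by a JSON object that holds its "method" and its "body". carry_out: Moves the arm, as the interface text tells. Its arguments: {"type":"object","properties":{"increments":{"type":"array","items":{"type":"number"}}},"required":["increments"]}

```bash
mkdir -p pics
cat > h.py <<'E'
import numpy as np, cv2
from scipy.spatial.transform import Rotation as R
from workcell import bot
def w(c,p):
    a=np.array(c["attitude"]); M=a if a.shape==(3,3) else R.from_quat(a).as_matrix()
    return M@np.array(p)+np.array(c["eye"])
def px(c,p):
    q=c["mtx"]@np.array(p); return (q[:2]/q[2]).round().astype(int)
def cloud(c):
    z=c["range_z"]; v,u=np.indices(z.shape); K=c["mtx"]
    P=np.stack([(u-K[0,2])*z/K[0,0],(v-K[1,2])*z/K[1,1],z],-1)
    a=np.array(c["attitude"]); M=a if a.shape==(3,3) else R.from_quat(a).as_matrix()
    return P@M.T+np.array(c["eye"])
E
python3 - <<'E'
from h import *
o=bot.get_obs(); print(o["eef_pos"],o["tool_rot"],o["ft_force"])
for n in("top","side"):
    c=bot.camera(n); cv2.imwrite(f"pics/{n}0.png",c["pixels"]); print(n,c["eye"],c["attitude"])
    for t in("carrier_mid","mouth","carrier_small_mid","carrier_large_mid"):
        for d in bot.place_of(c,t): print(t,round(d["p"],2),w(c,d["xyz"]).round(3),px(c,d["xyz"]))
E
```

```text
[ 0.17536058 -0.46754536  0.23040179] [ 9.83952171e-01  1.78429194e-01 -1.76906048e-04 -1.05699227e-03] [-0.02544652 -0.24185555  0.72613978]
top [0.35203712 0.0121877  1.08337543] [ 0.71324194 -0.69592989  0.05964673 -0.05839339]
carrier_mid 0.93 [0.534 0.072 0.034] [295 194]
carrier_mid 0.85 [ 0.39  -0.025  0.037] [339 263]
carrier_mid 0.64 [ 0.423 -0.112  0.037] [381 248]
carrier_mid 0.61 [0.435 0.075 0.031] [292 240]
carrier_mid 0.59 [ 0.481 -0.022  0.034] [338 220]
mouth 0.91 [0.678 0.14  0.124] [261 114]
carrier_small_mid 0.77 [ 0.482 -0.241  0.032] [442 222]
carrier_small_mid 0.38 [0.482 0.18  0.031] [243 217]
carrier_large_mid 0.76 [0.482 0.18  0.032] [243 217]
side [ 0.380283   -0.54738684  0.61895646] [ 0.90412858 -0.1264883   0.04975884 -0.4050633 ]
carrier_mid 0.87 [ 0.387 -0.025  0.031] [257 253]
carrier_mid 0.82 [ 0.478 -0.023  0.033] [299 242]
carrier_mid 0.82 [ 0.42  -0.107  0.037] [280 278]
carrier_mid 0.59 [0.531 0.07  0.036] [312 208]
carrier_mid 0.56 [0.436 0.069 0.034] [271 217]
mouth 0.75 [0.678 0.139 0.128] [363 149]
carrier_small_mid 0.95 [ 0.493 -0.244  0.033] [338 333]
carrier_large_mid 0.75 [0.48  0.183 0.026] [281 185]
```

View pics/top0.png

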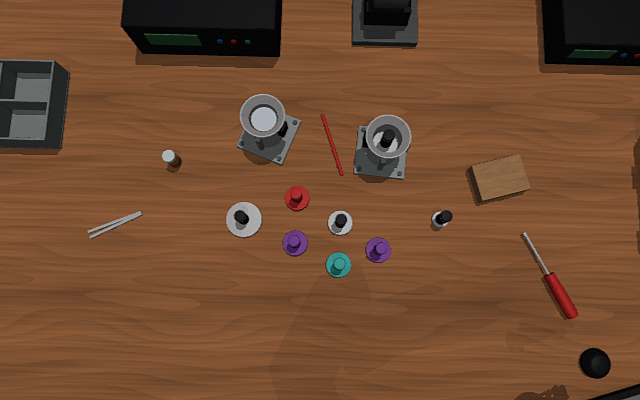

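View pics/side0.png

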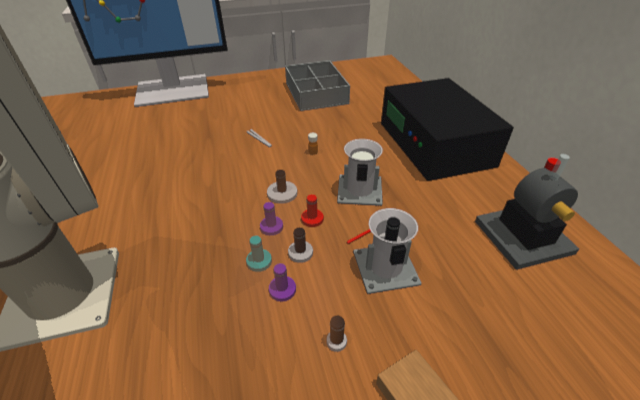

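Candidates (top picture):
- Steel and black carriers: (340,222), large (243,219), small (442,218). A black carrier already sits in the full magazine at (388,137).
- Coloured look-alikes: red (297,197), purple (294,242) and (378,250), turquoise (338,264).

I choose (340,222) as the middle-sized one. The empty magazine, with its white plate showing, is at (263,115). Next I refine both and check with one crop.

```bash
cat >> h.py <<'E'
def fitc(P):
    A=np.c_[2*P[:,:2],np.ones(len(P))]; s=np.linalg.lstsq(A,(P[:,:2]**2).sum(1),rcond=None)[0]
    return s[:2],np.sqrt(s[2]+s[:2]@s[:2])
def sel(C,xy,r,z0,z1):
    d=np.hypot(C[...,0]-xy[0],C[...,1]-xy[1]); return C[(d<r)&(C[...,2]>z0)&(C[...,2]<z1)]
E
python3 - <<'E'
from h import *
t=bot.camera("top"); s=bot.camera("side")
for n,c in(("top",t),("side",s)):
    C=cloud(c)
    for k,xy in(("mid",(.48,-.022)),("large",(.482,.18)),("small",(.485,-.242))):
        P=sel(C,xy,.03,.066,.08); D=sel(C,xy,.055,.008,.0145)
        print(n,k,"top",len(P),P.mean(0).round(4),(np.ptp(P,0)).round(3),"disc ptp",np.ptp(D,0).round(3),((D.max(0)+D.min(0))/2).round(4))
    P=sel(C,(.678,.14),.06,.122,.14); print("rim",len(P),fitc(P),((P.max(0)+P.min(0))/2).round(4),P[:,2].max())
    P=sel(C,(.678,.14),.02,.05,.2); print("plate",np.median(P[:,2]) if len(P) else None)
a=cv2.resize(t["pixels"][170:290,220:460],None,fx=3,fy=3); cv2.imwrite("pics/crop.png",a)
E
```

```text
top mid top 101 [ 0.4777 -0.0249  0.0697] [0.021 0.023 0.008] disc ptp [0.053 0.05  0.006] [ 0.4783 -0.0249  0.0113]
top large top 98 [0.4798 0.1834 0.0698] [0.023 0.021 0.007] disc ptp [0.075 0.076 0.006] [0.4797 0.1832 0.0113]
top small top 102 [ 0.4898 -0.2408  0.0698] [0.023 0.022 0.011] disc ptp [0.035 0.034 0.006] [ 0.4899 -0.24    0.0113]
rim 449 (array([0.67563826, 0.13867716]), np.float64(0.041711056642670045)) [0.6758 0.1388 0.1274] 0.1328879821548824
plate 0.10352677839858665
side mid top 79 [ 0.478  -0.0277  0.0688] [0.022 0.021 0.005] disc ptp [0.053 0.052 0.006] [ 0.4784 -0.0289  0.0113]
side large top 48 [0.4803 0.1807 0.0684] [0.022 0.025 0.005] disc ptp [0.076 0.073 0.006] [0.48   0.1797 0.0113]
side small top 154 [ 0.4907 -0.2438  0.0689] [0.023 0.022 0.005] disc ptp [0.035 0.033 0.006] [ 0.4908 -0.2446  0.0112]
rim 206 (array([0.67558576, 0.13616653]), np.float64(0.04251258063018446)) [0.6758 0.1377 0.1255] 0.12906750788014815
plate 0.10274564498249616
```

View pics/crop.png

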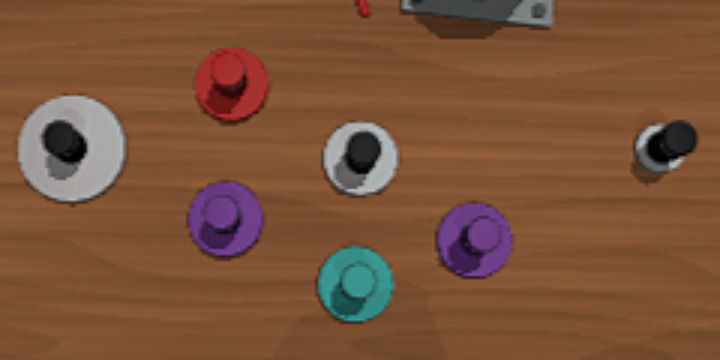

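The crop shows the steel-and-black carrier at crop (360,158). Its disc measures about 53 mm, so it is the mid one. First move: turn the tool so that the closing line lies along world x.

{"method": "carry_out", "body": {"increments": [6,0,0,0,-0.18,6,0,0,0,-0.18,6,0,0,0,-0.18,6,0,0,0,-0.18,6,0,0,0,-0.18]}}

```text
clock: 1.23
eef_pos: [0.1756, -0.4682, 0.2313]
tool_rot: [0.807, 0.591, -0.0, 0.0]
ft_force: [-0.1, -0.2, -0.1]
grip_width: 0.0602
grasp_force: 0.0
```

{"method": "carry_out", "body": {"increments": [6,0,0,0,-0.156,6,0,0,0,-0.156,6,4,4,0,0,6,5,4,0,0,6,5,4,0,0]}}

```text
clock: 1.85
eef_pos: [0.2945, -0.3294, 0.2314]
tool_rot: [0.708, 0.707, 0.0, 0.0]
ft_force: [1.2, -0.4, -0.4]
grip_width: 0.0598
grasp_force: 0.0
```

{"method": "carry_out", "body": {"increments": [6,4.3,2.6,0,0,6,4.3,2.6,0,0,6,4.3,2.6,0,0,6,4.3,2.6,0,0,6,4.3,2.6,0,0]}}

```text
clock: 2.48
eef_pos: [0.4244, -0.1141, 0.2316]
tool_rot: [0.707, 0.707, 0.0, 0.0]
ft_force: [0.7, -0.7, -0.2]
grip_width: 0.0603
grasp_force: 0.0
```

{"method": "carry_out", "body": {"increments": [6,4.3,2.6,0,0,6,4.3,2.6,0,0,6,0,0,4,0,6,0,0,4,0,6,0,0,0,0]}}

```text
clock: 3.1
eef_pos: [0.4729, -0.0291, 0.1486]
tool_rot: [0.707, 0.707, -0.002, -0.003]
ft_force: [-1.5, 0.6, 0.3]
grip_width: 0.06
grasp_force: 0.0
```

{"method": "carry_out", "body": {"increments": [6,0,0,2,0,6,0,0,2,0,6,0,0,0,0,6,0,0,0,0,6,0,0,0,0]}}

```text
clock: 3.72
eef_pos: [0.4768, -0.0297, 0.1128]
tool_rot: [0.707, 0.707, 0.001, 0.001]
ft_force: [1.0, 0.5, 1.0]
grip_width: 0.06
grasp_force: 0.0
```

{"method": "carry_out", "body": {"increments": [6,0.3,0.1,0,0,6,0,0,3,0,6,0,0,3,0,6,0,0,2.5,0,6,0,0,0,0]}}

```text
clock: 4.35
eef_pos: [0.4749, -0.0263, 0.0249]
tool_rot: [0.707, 0.707, -0.001, -0.002]
ft_force: [-0.1, 0.8, -0.1]
grip_width: 0.0598
grasp_force: 0.0
```

{"method": "carry_out", "body": {"increments": [0,0,0,0,0,0,0,0,0,0,0,0,0,0,0,0,0,0,0,0,0,0,0,0,0]}}

```text
clock: 4.97
eef_pos: [0.4781, -0.0266, 0.0278]
tool_rot: [0.707, 0.707, 0.001, 0.001]
ft_force: [0.7, 0.5, 6.7]
grip_width: 0.0227
grasp_force: 58.6
```

{"method": "carry_out", "body": {"increments": [0,0,0,-2,0,0,0,0,-4,0,0,0,0,-5,0,0,0,0,-4,0,0,0,0,-1,0]}}

```text
clock: 5.6
eef_pos: [0.4782, -0.0267, 0.189]
tool_rot: [0.707, 0.707, 0.002, 0.002]
ft_force: [0.6, 0.3, -1.6]
grip_width: 0.0229
grasp_force: 59.1
```

{"method": "carry_out", "body": {"increments": [0,2,2.5,0,0,0,3.2,3.8,0,0,0,3.2,3.8,0,0,0,3.2,3.8,0,0,0,2.4,3,0,0]}}

```text
clock: 6.22
eef_pos: [0.6459, 0.1148, 0.1836]
tool_rot: [0.707, 0.707, -0.001, -0.001]
ft_force: [0.6, -0.7, -1.5]
grip_width: 0.0228
grasp_force: 59.2
```

{"method": "carry_out", "body": {"increments": [0,1.5,1.8,0,0,0,1,1.1,0,0,0,0,0,0,0,0,0,0,0,0,0,0,0,0,0]}}

```text
clock: 6.85
eef_pos: [0.6741, 0.1377, 0.1861]
tool_rot: [0.707, 0.707, -0.0, -0.0]
ft_force: [-0.5, -0.1, -2.9]
grip_width: 0.0228
grasp_force: 59.2
```

Run:
```python
from h import *
o=bot.get_obs(); print(o["eef_pos"],R.from_quat(o["tool_rot"]).as_matrix().round(3),o["ft_force"],o["grip_width"],o["joint_pos"])
for n in("top","side"):
    c=bot.camera(n); C=cloud(c)
    print(n,"rim",fitc(sel(C,(.676,.138),.055,.122,.132)))
    for d in bot.place_of(c,"carrier_mid")[:6]:
        q=w(c,d["xyz"]); 
        if q[2]>.08: print(round(d["p"],2),q.round(4))
    if n=="side": cv2.imwrite("pics/s1.png",cv2.resize(c["pixels"][20:240,240:480],None,fx=2.5,fy=2.5))
```

```text
[0.67405619 0.13772869 0.18613457] [[ 0.001  1.    -0.001]
 [ 1.    -0.001 -0.   ]
 [-0.    -0.001 -1.   ]] [-0.54077589 -0.14528238 -2.87966522] 0.022842310969896234 [ 2.01597727e-01  6.51464735e-01  5.23700907e-01  1.44391955e+00
 -9.95393854e-05  1.77312084e+00]
top rim (array([0., 0.]), np.float64(0.0))
side rim (array([0.67549191, 0.1357232 ]), np.float64(0.04230246995107207))
0.93 [0.6723 0.1438 0.194 ]
```

View pics/s1.png

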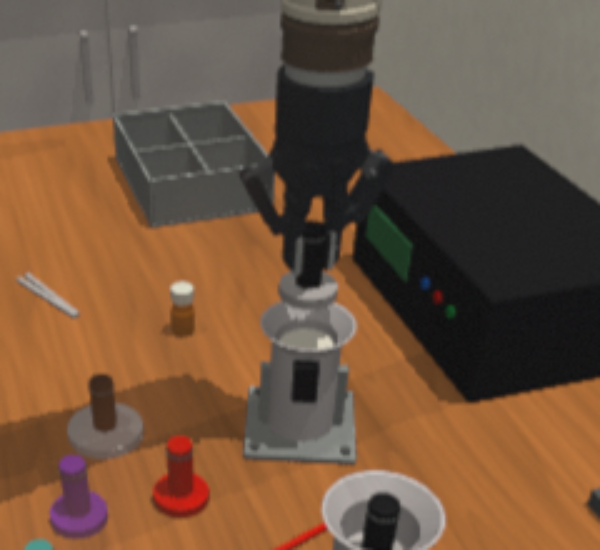

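The carrier hangs upright in the fingers at about (312,260) of the crop, over the funnel at (308,325). Lowering it.

{"method": "carry_out", "body": {"increments": [0,0,0.15,1,0,0,0,0,1.5,0,0,0,0,1,0,0,0,0,0.5,0,0,0,0,0,0]}}

```text
clock: 7.68
eef_pos: [0.6758, 0.1384, 0.1455]
tool_rot: [0.707, 0.707, -0.001, -0.0]
ft_force: [-0.6, -0.8, -1.7]
grip_width: 0.0223
grasp_force: 59.2
```

{"method": "carry_out", "body": {"increments": [0,0,0,0.3,0,0,0,0,0.3,0,0,0,0,0.3,0,0,0,0,0,0,0,0,0,0,0]}}

```text
clock: 8.3
eef_pos: [0.6762, 0.1385, 0.1374]
tool_rot: [0.707, 0.707, 0.0, 0.0]
ft_force: [-0.0, 0.3, -1.7]
grip_width: 0.0226
grasp_force: 59.2
```

{"method": "carry_out", "body": {"increments": [0,0,0,0.3,0,0,0,0,0.3,0,0,0,0,0.3,0,0,0,0,0,0,0,0,0,0,0]}}

```text
clock: 8.93
eef_pos: [0.6762, 0.1385, 0.1287]
tool_rot: [0.707, 0.707, 0.0, 0.0]
ft_force: [-0.2, 0.6, 0.7]
grip_width: 0.0227
grasp_force: 59.3
```

{"method": "carry_out", "body": {"increments": [4.5,0,0,0,0,4.5,0,0,0,0,4.5,0,0,0,0,4.5,0,0,0,0,4.5,0,0,0,0]}}

```text
clock: 9.55
eef_pos: [0.6762, 0.1384, 0.1283]
tool_rot: [0.707, 0.707, -0.0, -0.0]
ft_force: [0.1, 0.1, -1.3]
grip_width: 0.0453
grasp_force: 0.0
```

{"method": "carry_out", "body": {"increments": [4.5,0,0,-2,0,4.5,0,0,-3,0,4.5,0,0,-3,0,0,0,0,0,0,0,0,0,0,0]}}

```text
clock: 10.18
eef_pos: [0.6758, 0.1384, 0.2074]
tool_rot: [0.707, 0.707, -0.0, -0.0]
ft_force: [0.1, -0.0, -0.6]
grip_width: 0.009
grasp_force: 0.0
```

Run:
```python
from h import *
o=bot.get_obs(); print(o["eef_pos"],o["ft_force"],o["grip_width"])
c=bot.camera("side"); C=cloud(c)
P=sel(C,(.676,.138),.02,.15,.185); print(len(P),np.median(P,0),P.max(0))
cv2.imwrite("pics/s2.png",cv2.resize(c["pixels"][60:220,280:460],None,fx=3,fy=3))
for d in bot.place_of(c,"carrier_mid"): print(round(d["p"],2),w(c,d["xyz"]).round(4))
```

```text
[0.6758278  0.13838387 0.20741124] [ 0.14776152 -0.01818977 -0.55057361] 0.008954922620342691
131 [0.67169426 0.13104917 0.16665324] [0.6853772  0.14965318 0.17446322]
0.84 [0.5276 0.0691 0.0356]
0.82 [0.6747 0.1441 0.136 ]
0.76 [ 0.4191 -0.1061  0.0386]
0.67 [0.4368 0.0688 0.0339]
0.65 [ 0.3872 -0.0252  0.034 ]
```

View pics/s2.png

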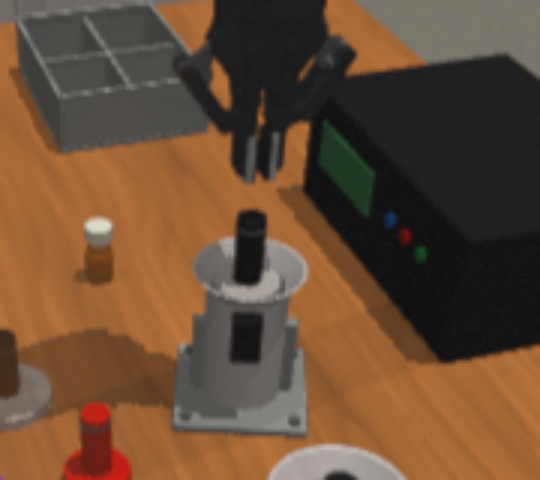

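The carrier stands upright in the magazine: post top at crop (250,215), top z 0.174 m. The closed fingers are straight above it. Pushing down.

{"method": "carry_out", "body": {"increments": [0,0,0,1,0,0,0,0,1,0,0,0,0,0.8,0,0,0,0,0.6,0,0,0,0,0.6,0]}}

```text
clock: 10.9
eef_pos: [0.6761, 0.1384, 0.1682]
tool_rot: [0.707, 0.707, 0.0, 0.0]
ft_force: [-1.1, -0.5, 1.4]
grip_width: -0.0001
grasp_force: 0.8
```

{"method": "carry_out", "body": {"increments": [0,0,0,0.6,0,0,0,0,0.6,0,0,0,0,0.6,0,0,0,0,0.6,0,0,0,0,0,0]}}

```text
clock: 11.52
eef_pos: [0.6767, 0.1383, 0.1452]
tool_rot: [0.707, 0.707, 0.001, 0.001]
ft_force: [-1.1, -2.0, 5.1]
grip_width: -0.0
grasp_force: 2.5
```

Now on to z ≈ 0.123.

{"method": "carry_out", "body": {"increments": [0,0,0,0.6,0,0,0,0,0.6,0,0,0,0,0.5,0,0,0,0,0.5,0,0,0,0,0,0]}}

```text
clock: 12.15
eef_pos: [0.6771, 0.1384, 0.1244]
tool_rot: [0.707, 0.707, 0.001, 0.001]
ft_force: [-2.3, -1.8, 10.2]
grip_width: -0.0
grasp_force: 4.9
```

{"method": "carry_out", "body": {"increments": [0,0,0,0.1,0,0,0,0,0,0,0,0,0,0,0,0,0,0,0,0,0,0,0,0,0]}}

```text
clock: 12.78
eef_pos: [0.6772, 0.1385, 0.124]
tool_rot: [0.707, 0.707, 0.002, 0.001]
ft_force: [-2.6, -1.2, 10.2]
grip_width: -0.0001
grasp_force: 4.9
```

{"method": "carry_out", "body": {"increments": [0,0,0,-0.5,0,0,0,0,-0.5,0,0,0,0,-1,0,0,0,0,-3,0,0,0,0,-4,0]}}

```text
clock: 13.4
eef_pos: [0.6752, 0.1384, 0.2101]
tool_rot: [0.707, 0.707, -0.002, -0.001]
ft_force: [-0.3, 0.1, -0.2]
grip_width: 0.0
grasp_force: 0.0
```

Run:
```python
from h import *
o=bot.get_obs(); print(o["eef_pos"],o["ft_force"],o["clock"])
c=bot.camera("side"); C=cloud(c)
P=sel(C,(.676,.138),.014,.1,.185); print(len(P),np.percentile(P[:,2],[5,50,95]),P[P[:,2]>.133].mean(0))
cv2.imwrite("pics/s3.png",cv2.resize(c["pixels"][60:220,280:460],None,fx=3,fy=3))
for d in bot.place_of(c,"carrier_mid"): print(round(d["p"],2),w(c,d["xyz"]).round(4))
```

```text
[0.67522722 0.13836894 0.21006888] [-0.33562107  0.14421763 -0.19287673] 13.4
154 [0.1051015  0.1266332  0.13714468] [0.67512668 0.13659877 0.13592285]
0.95 [0.5305 0.0708 0.0324]
0.87 [ 0.3852 -0.0234  0.0315]
0.73 [ 0.4217 -0.1067  0.0343]
0.58 [0.4332 0.0659 0.0354]
0.53 [0.6742 0.1422 0.1015]
```

View pics/s3.png

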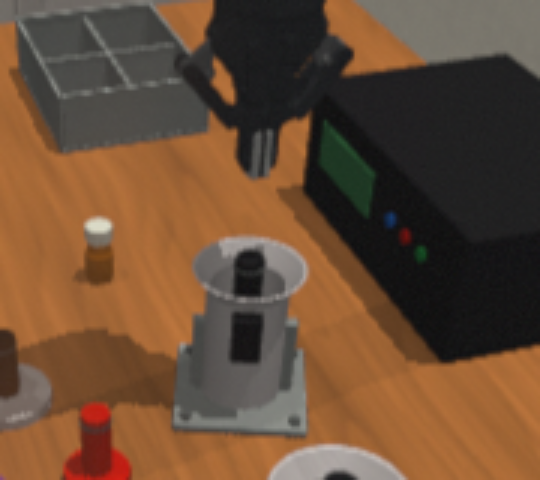

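The post top at crop (250,258) sits about 9 mm above the rim with nothing touching it, so the carrier is latched. Handing in.

```bash
python3 -c "
from workcell import bot
print(bot.job_done())"
```

```text
the job is handed in; nothing more can be done
None
```

The middle-sized carrier is latched upright in the empty magazine, its post top about 9 mm above the rim with the gripper clear, and I didn't touch the other two carriers; the job is handed in (no verdict was returned) at about 13.5 s of the 48 s allowed.

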